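# Clamp a frame tube in the mitring fixture

## Task

Take the thick steel tube from the wooden rest, lay it gently in both V-blocks of the mitring fixture and slide it along until its end touches the end stop, without ramming the stop. Then push the toggle clamp's handle over and down past its over-centre point until it is fully home and the pad holds the tube down; feel for its stop and do not lean or squeeze hard on the handle. Leave the slim tube and the other things on the bench where they are.

Things in the scene. Friction and masses are not known exactly. Their poses are not given: they have to be found in the camera images.
- tube_centre (a point): Centre of the thick tube to clamp: plain round steel tube, 36 mm outside diameter, 200 mm long, 0.2 to 0.35 kg, the same both ways round. It starts lying in one of the two notches of the wooden rest, centre 39 mm above the bench. Its x axis runs along the tube, at the start pointing away from the robot; it can roll, so its y and z axes mean nothing.
- tube_rest: Wooden tube rest, fixed; origin under its middle, x along the tubes, pointing away from the robot. Two notched bars, 24 mm thick, 34 mm high, cross it at x = -62 and +62 mm; between them a tube is free below for fingers, down to the bench (a 12 mm high batten lies at y = -15 to 15 mm). Notches at y = -40 and +40 mm, one for each tube; the tubes lie up to 12 mm off the middle along x.
- stop_face (a point): Point on the end stop's face that the tube end must touch, on the axis of a seated tube, 46 mm above the bench. Fixture axes: x along the V-blocks and into the stop, pointing away from the robot; y from the clamp to the tube; z up. The seated tube's centre is at x = -100 mm, y = z = 0 here. The fixture's base plate (top 12 mm above the bench) spans x = -260 to 40, y = -175 to 45 mm.
- end_stop: The end stop: steel plate 14 mm thick, 44 mm wide, 60 mm high on the base plate; origin at the foot of the face towards the tube, axes as stop_face's. Over 25 N on it is ramming; about 10 N shows that the tube has butted.
- v_blocks: Two steel V-blocks (90 degree V, tops 42 mm above the bench, 58 mm wide), fixed; they carry the tube at 12 to 52 mm and at 150 to 180 mm from the stop face. Between them it is free below, down to the base plate; hold it about 115 mm from the stop, clear of the open clamp. Origin on the base plate, 110 mm before the stop; axes as stop_face's. The tube drags in them, and sticks if it is borne down on.
- clamp_hinge (a point): Hinge of the clamp's handle, fixed, 94 mm above the bench, at x = -32, y = -98, z = 48 mm from stop_face, same axes. The handle turns about this x axis: open it stands nearly upright, thrown it lies almost level, pointing to -y. It is a straight lever reaching 146 mm from the hinge; its black grip is 22 mm wide (along x), 18 mm thick, from 55 to 146 mm from the hinge.
- handle (a joint): Angle of the clamp handle (rad): 0 fully open, as it starts; growing as it is pushed over, away from the tube, and down. Its elevation above level (pointing to -y of clamp_hinge) is 1.48 - value. Friction holds it where it is left. From about 1.15 the pad squeezes the tube: up to 1 N m near 1.28 (10 N at the grip), zero at dead centre 1.40; then it snaps on to its hard stop at 1.44: locked.
- handle_grip (a point): Middle of the handle's black grip, 105 mm from clamp_hinge along the handle; moves with the handle. Its axes equal clamp_hinge's when the joint is 1.40 and turn with the handle about x. Pushing or pinching the handle with over 40 N strains the clamp.
- clamp_arm: The clamp's forked steel arm with the spindle, moved by the handle through a link. Origin on its hinge, at x = -32, y = -60, z = 38 mm from stop_face. Open it stands up in the plane x = -32 mm (19 mm wide, up to 165 mm above the bench), its spindle reaching to y = -28 mm, 10 mm clear of a tube lowered from straight above; thrown it lies level over the tube.
- pad (a point): The spindle's black rubber pad, 19 mm across, 11 mm high, this point is the centre of its free face; locked, it bears on top of the tube 32 mm from the stop with about 75 N.
- slim_tube: Bystander: slimmer and longer steel tube, 25 mm diameter, 240 mm long, in the other notch of the wooden rest, 80 mm from the thick tube; origin on its underside at mid-length, x along it.
- screwdriver: Bystander: red-handled screwdriver, 210 mm long, lying on the bench.
- marker: Bystander: white marker pen, 140 mm long, lying.
- tumbler: Bystander: steel cup, 60 mm wide, 100 mm high, origin under its centre.
- tape_roll: Bystander: roll of paper tape lying flat, 90 mm across, 24 mm high.
- steel_square: Bystander: steel try square lying flat, 200 by 120 mm.
- half_round_file: Bystander: file with wooden handle, 250 mm long, lying.
- dial_caliper: Bystander: dial caliper, 230 mm long, lying.
Things that resemble listed ones, but are neither listed nor needed, are in the scene too. Leave any pink look-alike of the part that bears tube_centre alone.

How it is judged:
By the outcome, as a careful person would: the job done as asked, in the order asked, and still so for the second after the job is handed in, with the robot touching nothing.
It also fails if it takes over 72 s, if anything falls off the work surface, if the arm or the gripper's body presses on something with over 40 N, if the wrist force passes 120 N, or if a joint passes its speed limit or range.

## Robot

A 6-joint arm with a two-finger parallel gripper is mounted at the origin on the work surface. World frame = base frame: x ahead of the robot, y to its left, z up, the work surface at z = 0. Lengths are in mm, angles in rad, forces in N, time in s.
With the tool pointing down it reaches from about 350 to 775 mm from the base axis. Payload 7.3 kg.
Tool frame: the origin (TCP) lies midway between the tips of the shut fingers; the grasp point (between the pads) lies 19 mm behind it; z points along the fingers, y is the line along which they close (so a half turn about z gives the same grasp; the last joint's range is limited). The gripper opens to 92 mm and grips with 3 to 60 N. Pads are 19 mm wide; open, the fingers measure 130 mm over their backs; the gripper's body (75 mm by 190 mm) begins 47 mm behind the grasp point.
Start: joints at [1.006, 0.342, 1.524, -0, 1.275, -0.146], TCP at [213.489, 479.657, 190.141] pointing down, gripper open.
Joint ranges: [-2.53, 2.53], [-0.77, 2.02], [0.04, 2.7], [-1, 4.14], [0.28, 2.66], [-3.11, 3.11]. Speed limits (rad/s): [2.57, 2.57, 3.14, 3.14, 3.14, 3.14].

## Interface

Orientations are given as [roll, pitch, yaw] about the fixed x, y, z axes, in that order (R = Rz(yaw) Ry(pitch) Rx(roll)).
In Python, from plant import get_obs, capture, camera_model, close_job, search_frame, regions_of, pinpoint gives the robot as it stands. The module is installed in compiled form; this text tells all that it offers.
- The arm moves only by the shell command python3 -m pendant 'ROWS'. ROWS is JSON, one flat list of numbers, 7 for each row, row after row: the shift along the tool's x, y, z in units of 30 mm (1.0 is 30 mm), then the turn, a rotation vector about the tool's x, y, z in units of 4 degrees (1.0 is 4 degrees), then the closure, from -1 (fully open) to 1 (shut), so that 0 is half open. In form: [dx, dy, dz, wx, wy, wz, gripper, dx, dy, dz, wx, wy, wz, gripper, ...]. A call has 1 to 12 rows; each row shifts and turns the commanded pose from where the row before left it, along the tool's axes as they then stand; what a row does not reach is not made up. A row lasts 1/10 s, in which the tool goes at most 50 mm and 8.59 degrees, less where a joint would pass 70% of its speed; a pose out of reach is approached as far as the arm can. A call with a number of a shift or a turn outside -1 to 1 is refused whole. A call with a gripper value outside its range is refused whole. The fingers move at their own pace and stop on an object; the grip force is fixed at half the most. Time passes only in rows, so rows that do not move let the fingers close. It gives the time, the measured TCP pose, the force, the opening and the grip force at its end, in the units of the state.
- get_obs(): the state, without advancing time (a new reading comes with each control period).
- capture(name): name is "scene" or "side" or "wrist"; returns the picture (384x512x3 uint8, red, green, blue); there is no depth.
- camera_model(name): a dict with "fov_y" (degrees; the focal length in pixels is half the picture's height over the tangent of half this angle, whatever the lens; pixels are square), "cx", "cy" (the principal point, pixels), "pose" (4x4, takes a point from camera to world coordinates). Camera axes: x right, y up, looking along -z (the intrinsics and any distortion apply to the point x, -y, -z); pixel columns grow to the right and rows downward; lengths in mm; the calibration is good to about 2 mm. A picture is of the moment at which its call begins: read the wrist's pose just before it. camera_model takes no time and is no camera call; for the wrist camera it gives the pose at the moment of the call.
- close_job(): hands the job in; it is judged then, once.
Trained networks look in the newest picture that a camera, given by its name, has taken for a name from the list of things; names that differ only in an ending like _2 or _b are one class to them, and where a whole thing is asked for, a point or a joint stands for the part that bears it (a point fixed in the world has none). Each returns a list of dicts, best first, with "score" (0 to 1); they miss things now and then, are a little off and sometimes report something else, mostly with a low value. They report only what shows in the picture. A call takes as long as a camera call. They do not tell look-alikes from the thing itself.
- search_frame(camera, thing): "location" ([column, row] in pixels, amid what is visible of it).
- regions_of(camera, thing): "pixels" (384x512 bool, what is visible of it) and "location" ([column, row] in pixels, amid what is visible of it).
- pinpoint(camera, thing): "location" ([column, row] in pixels: a listed point, or the origin of a listed thing).
The state is a dict: "time": time; "joint_positions": joint angles; "dq": joint speeds; "tau": joint torques, N m; "tool_pos": TCP position; "tcp_rot": TCP orientation; "contact_force": force on the tool from outside, world axes, zero at the start; "moment": the same for the moment, N m; "grip_width": finger opening in mm; "finger_force": force on a finger pad.
Only numpy, scipy, OpenCV 4.12 (cv2) and the standard library are available. Lean on these libraries where they do the work, as an engineer would, in place of code of your own. Each camera call takes 0.05 s, during which the arm holds its last target. There are 200 camera calls.

## Working session

There is one attempt and no reset: what is moved stays moved. The work goes in short steps, Python scripts to look and compute and a shell command to move; the robot and the scene stay as the last step left them, time stands still between calls to the robot, and variables do not carry over. Pictures are saved under pics/ and viewed, at most 10 in all, crops included, and the job is handed in when it is done.

```bash
mkdir -p pics
cat > h.py <<'E'
import numpy as np, cv2
from plant import *
def cam(n):
    m=camera_model(n); f=192/np.tan(np.radians(m["fov_y"])/2); return m,f
def ray(n,px,m=None):
    m=m or camera_model(n); f=192/np.tan(np.radians(m["fov_y"])/2)
    T=np.array(m["pose"]); d=np.array([(px[0]-m["cx"])/f,-(px[1]-m["cy"])/f,-1.])
    return T[:3,3],T[:3,:3]@d
def atz(n,px,z,m=None):
    o,d=ray(n,px,m); return o+d*(z-o[2])/d[2]
def proj(n,P,m=None):
    m=m or camera_model(n); f=192/np.tan(np.radians(m["fov_y"])/2)
    T=np.array(m["pose"]); p=T[:3,:3].T@(np.array(P)-T[:3,3])
    return [m["cx"]+f*p[0]/-p[2], m["cy"]-f*p[1]/-p[2]]
def tri(a,pa,b,pb):
    o1,d1=ray(a,pa);o2,d2=ray(b,pb)
    s=np.linalg.lstsq(np.c_[d1,-d2],o2-o1,rcond=None)[0]
    p,q=o1+s[0]*d1,o2+s[1]*d2
    return (p+q)/2,np.linalg.norm(p-q)
E
python3 - <<'E'
from h import *
np.set_printoptions(precision=1,suppress=True)
for c in("scene","side"):
    im=capture(c); cv2.imwrite(f"pics/{c}0.png",cv2.resize(im[:,:,::-1],(768,576)))
    m=camera_model(c); print(c,{k:v for k,v in m.items() if k!='pose'},np.array(m['pose'])[:3].tolist())
    for t,z in [("tube_centre",39),("tube_rest",0),("stop_face",46),("end_stop",12),("v_blocks",12),("clamp_hinge",94),("handle_grip",None),("pad",None),("slim_tube",25)]:
        for r in pinpoint(c,t)[:3]:
            print(c,t,round(r["score"],2),np.array(r["location"]), atz(c,r["location"],z) if z is not None else "")
print(get_obs())
E
```

```text
scene {'fov_y': 46.63891746389935, 'cx': 258.13559599501986, 'cy': 193.97369918981744} [[-0.663122637055964, -0.6286995954893779, 0.40620830475931513, 1108.7208684483196], [0.748384190393185, -0.5668648918193401, 0.3443621610923372, 533.6878654812682], [0.013764875352906342, 0.5323542176541296, 0.8464097796885256, 1405.2848733750652]]
scene tube_centre 0.7 [373.2 209.4] [227.1 325.3  39. ]
scene tube_centre 0.61 [345.6 277.2] [501.8 401.2  39. ]
scene tube_rest 0.56 [172.2 147.6] [ 500.1 -436.2    0. ]
scene stop_face 0.94 [249.3 235.7] [602.1  69.6  46. ]
scene end_stop 0.8 [249.4 240.4] [602.7  70.4  12. ]
scene v_blocks 0.75 [263.4 216. ] [497.2  42.7  12. ]
scene clamp_hinge 0.66 [224.4 208.8] [600.9 -45.6  94. ]
scene clamp_hinge 0.27 [331.4 271.7] [541.2 362.5  94. ]
scene clamp_hinge 0.17 [209.7 149. ] [ 452.2 -263.8   94. ]
scene handle_grip 0.72 [226.1 194.5] 
scene handle_grip 0.54 [211.4 150.6] 
scene handle_grip 0.38 [264.5 215.2] 
scene pad 0.59 [243.4 208.1] 
scene pad 0.29 [172.4 148.1] 
scene slim_tube 0.6 [326.8 264.3] [500.4 326.3  25. ]
side {'fov_y': 46.6057019909
[... 677 characters left out ...]
8 -30.6  94. ]
side handle_grip 0.62 [292.5 173. ] 
side handle_grip 0.47 [287.5 193.4] 
side pad 0.67 [271.6 196.3] 
side pad 0.66 [272.4 174.5] 
side slim_tube 0.91 [200.3 168.2] [479.  316.1  25. ]
side slim_tube 0.7 [290.3 194. ] [650.4  15.3  25. ]
side slim_tube 0.18 [296.6 180.1] [713.5  53.8  25. ]
{'time': 1.0, 'joint_positions': array([ 1. ,  0.3,  1.5,  0. ,  1.3, -0.1]), 'dq': array([ 0.,  0., -0., -0., -0., -0.]), 'tau': array([  0. , -43.1, -24.4,   0.1,   0. ,   0. ]), 'tool_pos': array([213.5, 479.6, 190.1]), 'tcp_rot': array([3.1, 0. , 2.7]), 'contact_force': array([ 0.6, -0.1, -0.1]), 'moment': array([ 0. , -0. ,  0.1]), 'finger_force': 0.0, 'grip_width': 91.91961247001262}
```

View pics/scene0.png

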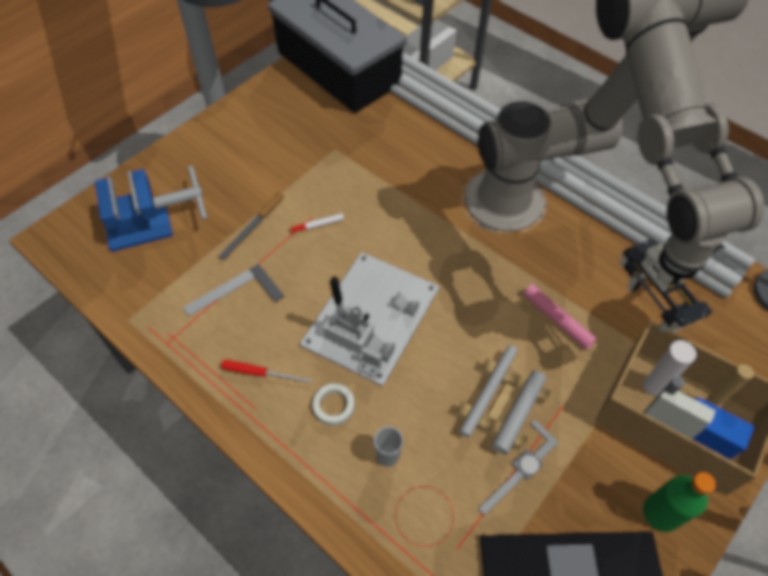

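View pics/side0.png

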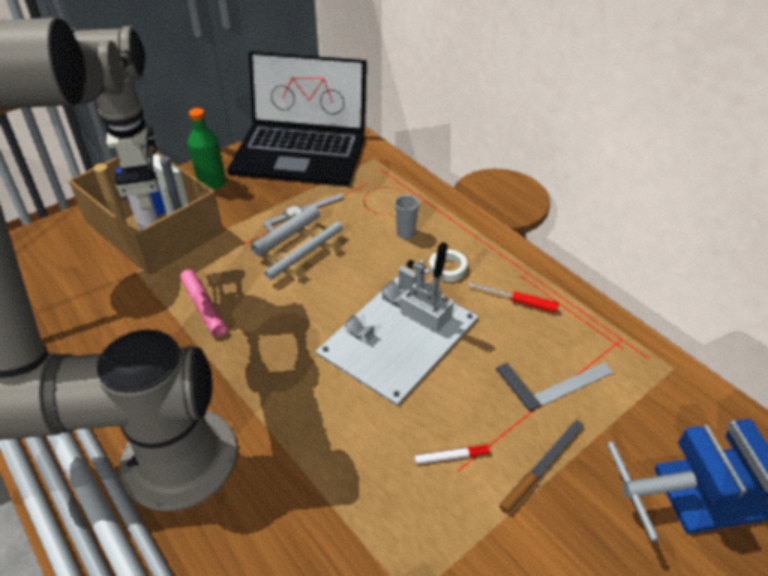

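Candidates for the thick tube, in scene capture pixels: grey thick tube at about (346,274), slimmer and longer grey tube at about (326,260), pink look-alike at about (373,210). The grey, thick, shorter one at (346,274) fits. The fixture is in the middle, with its handle upright. Next I'll get the axis directions and a close crop.

```bash
cat >> h.py <<'E'
from scipy.spatial.transform import Rotation as Rn
def axis(c,thing,z,near=None):
    """ends of the masked bar at height z, world"""
    for r in regions_of(c,thing)[:3]:
        v,u=np.nonzero(r["pixels"]); 
        if len(u)<20: continue
        p=np.c_[u,v].astype(float); 
        W=np.array([atz(c,q,z)[:2] for q in p])
        (cx,cy),(w,h),a=cv2.minAreaRect(W.astype(np.float32))
        B=cv2.boxPoints(((cx,cy),(w,h),a)); e=B[1]-B[0]; g=B[2]-B[1]
        if np.hypot(*g)>np.hypot(*e): e=g
        print(c,thing,round(r["score"],2),"px",np.round(p.mean(0)),"ctr",np.round([cx,cy],1),"size",np.round([w,h]),"yaw",round((np.arctan2(e[1],e[0])+np.pi/2)%np.pi-np.pi/2,3))
def plan(x,y,z,yaw):
    o=get_obs(); R=Rn.from_euler('xyz',o["tcp_rot"]); T=Rn.from_euler('xyz',[np.pi,0,yaw])
    d=R.inv().apply(np.array([x,y,z])-o["tool_pos"])/30
    w=(R.inv()*T).as_rotvec(degrees=True)/4
    print("now",np.round(o["tool_pos"],1),np.round(o["tcp_rot"],3),"| tool shift",np.round(d,2),"turn",np.round(w,2))
E
python3 - <<'E'
from h import *
a=capture("scene");b=capture("side")
for c in("scene","side"):
    axis(c,"tube_centre",39); axis(c,"slim_tube",33.5)
c1=cv2.resize(a[215:325,265:405,::-1],(700,550),interpolation=cv2.INTER_CUBIC)
cv2.imwrite("pics/crop.png",c1)
plan(500,395,300,np.pi/2)
E
```

```text
scene tube_centre 0.86 px [346. 275.] ctr [488.2 395.8] size [216.  38.] yaw 0.178
scene tube_centre 0.77 px [373. 211.] ctr [229.9 323.4] size [202.  44.] yaw 1.454
scene tube_centre 0.42 px [263. 216.] ctr [513.3  49.5] size [173.  63.] yaw 0.245
scene slim_tube 0.84 px [325. 261.] ctr [489.  314.9] size [251.  30.] yaw 0.171
scene slim_tube 0.66 px [259. 296.] ctr [737.5 233.4] size [85. 58.] yaw 0.713
scene slim_tube 0.57 px [158. 192.] ctr [ 715.4 -279.7] size [121. 210.] yaw -0.193
side tube_centre 0.74 px [189. 154.] ctr [486.8 395.1] size [221.  51.] yaw 0.201
side tube_centre 0.56 px [135. 202.] ctr [208.7 301.3] size [229.  37.] yaw 1.457
side tube_centre 0.37 px [196. 141.] ctr [564.6 441.6] size [225.  53.] yaw 0.006
side slim_tube 0.92 px [202. 167.] ctr [487.2 310.4] size [255.  45.] yaw 0.172
now [213.5 479.7 190.1] [3.141 0.    2.723] | tool shift [-9.87  1.31 -3.66] turn [ 0.  -0.  16.5]
```

View pics/crop.png

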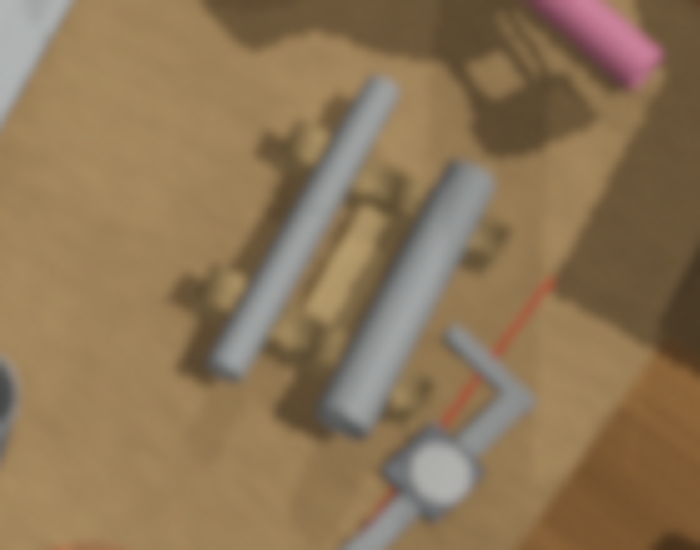

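The crop confirms it: the thick tube is on the caliper's side of the rest, and the slim, longer one is next to it. I'm moving to a view above the thick tube.

```bash
python3 -m pendant '[-0.95,0.11,-0.2,0,0,0,-1,-0.95,0.11,-0.2,0,0,0,-1,-0.95,0.11,-0.2,0,0,0,-1,-0.95,0.11,-0.2,0,0,0,-1,-0.95,0.11,-0.2,0,0,0,-1,-0.95,0.11,-0.2,0,0,0,-1,-0.95,0.11,-0.2,0,0,0,-1,-0.95,0.11,-0.2,0,0,0,-1,-0.95,0.11,-0.2,0,0,0,-1,-0.95,0.11,-0.2,0,0,0,-1]'
python3 -m pendant '[0,0,0,0,0,-0.95,-1,0,0,0,0,0,-0.95,-1,0,0,0,0,0,-0.95,-1,0,0,0,0,0,-0.95,-1,0,0,0,0,0,-0.95,-1,0,0,0,0,0,-0.95,-1,0,0,0,0,0,-0.95,-1,0,0,0,0,0,-0.95,-1,0,0,0,0,0,-0.95,-1]'
python3 - <<'E'
from h import *
im=capture("wrist"); cv2.imwrite("pics/w1.png",im[:,:,::-1])
print(np.array(camera_model("wrist")["pose"])[:3].round(2).tolist())
axis("wrist","tube_centre",39); axis("wrist","slim_tube",33.5)
for t in("tube_centre","tube_rest"):
  for r in pinpoint("wrist",t)[:2]: print(t,r["score"],r["location"],atz("wrist",r["location"],39 if t=="tube_centre" else 0).round(1))
plan(488,395,130,-np.pi+.18)
E
```

```text
time: 2.3
tool_pos: [488.3, 393.4, 250.3]
tcp_rot: [3.142, -0.0, 2.723]
contact_force: [0.2, -0.0, -0.3]
grip_width: 91.7
finger_force: 0.0
time: 3.2
tool_pos: [487.2, 393.9, 250.0]
tcp_rot: [-3.142, -0.0, -2.961]
contact_force: [-0.5, 0.1, 0.0]
grip_width: 91.6
finger_force: 0.0
[[-0.18, -0.95, -0.24, 423.58], [0.98, -0.18, -0.05, 382.76], [0.0, -0.25, 0.97, 444.79]]Traceback (most recent call last):
  File "<stdin>", line 4, in <module>
  File "h.py", line 27, in axis
    W=np.array([atz(c,q,z)[:2] for q in p])
                ~~~^^^^^^^
  File "h.py", line 10, in atz
    o,d=ray(n,px,m); return o+d*(z-o[2])/d[2]
        ~~~^^^^^^^^
  File "h.py", line 6, in ray
    m=m or camera_model(n); f=192/np.tan(np.radians(m["fov_y"])/2)
           ~~~~~~~~~~~~^^^
ValueError: time passes only in moves, steps and waits
```

View pics/w1.png

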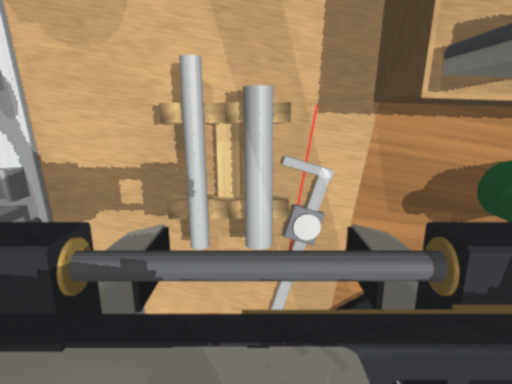

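The wrist view shows the thick tube from (258,87) to (258,248), with the slim tube to its left and the caliper to its right.

```bash
sed -i 's/    for r in regions_of(c,thing)\[:3\]:/    M=camera_model(c)\n    for r in regions_of(c,thing)[:3]:/; s/atz(c,q,z)\[:2\]/atz(c,q,z,M)[:2]/' h.py
python3 - <<'E'
from h import *
m=camera_model("wrist")
axis("wrist","tube_centre",39); axis("wrist","slim_tube",33.5)
for t in("tube_centre","tube_rest"):
  for r in pinpoint("wrist",t)[:2]: print(t,r["score"],r["location"],atz("wrist",r["location"],39 if t=="tube_centre" else 0,m).round(1))
print(m['fov_y'],m['cx'],m['cy'],atz("wrist",(258,87),42,m),atz("wrist",(258,248),42,m), proj("wrist",(488,395,39),m))
plan(488,395,130,-np.pi+.18)
E
```

```text
wrist tube_centre 0.66 px [258. 165.] ctr [494.4 396.2] size [208.  37.] yaw 0.173
wrist slim_tube 0.69 px [195. 148.] ctr [492.7 315.5] size [244.  27.] yaw 0.181
tube_centre 0.55 [258.0, 171.5] [494.2 396.5  39. ]
tube_centre 0.17 [127.6, 308.0] [719.1 250.   39. ]
tube_rest 0.87 [229.2, 159.4] [491.5 355.9   0. ]
61.133025615767906 257.653168850809 195.68307300122325 [394.44737351 378.46806965  42.        ] [595.33804361 414.79414399  42.        ] [np.float64(257.69582498301816), np.float64(166.5089269132544)]
now [487.3 393.9 250.1] [ 3.142 -0.    -2.965] | tool shift [-0.03  0.03  4.  ] turn [ 0.   -0.   -0.05]
```

```bash
python3 -m pendant '[0.17,0.02,0.9,0,0,0,-0.13,0.16,0.02,1,0,0,0,-0.13,0,0,1,0,0,0,-0.13,0,0,1,0,0,0,-0.13,0,0,0.9,0,0,0,-0.13,0,0,0.5,0,0,0,-0.13,0,0,0.2,0,0,0,-0.13]'
python3 - <<'E'
from h import *
im=capture("wrist"); cv2.imwrite("pics/w2.png",im[:,:,::-1])
axis("wrist","tube_centre",39); m=camera_model("wrist")
plan(477.2,393.4,23,-np.pi+.177)
print(get_obs()["grip_width"],[np.round(proj("wrist",np.array([492,396,39])+s*98*np.array([.984,.176,0]),m)) for s in(-1,1)])
E
```

```text
time: 4.2
tool_pos: [476.4, 392.8, 83.2]
tcp_rot: [-3.14, -0.003, -2.964]
contact_force: [-0.2, -0.6, 0.5]
grip_width: 52.2
finger_force: 0.0
wrist tube_centre 0.76 px [257. 181.] ctr [479.7 393.7] size [179.  37.] yaw 0.185
now [477.1 393.2  84.6] [-3.141e+00 -1.000e-03 -2.964e+00] | tool shift [-0.01  0.01  2.05] turn [-0.01 -0.02  0.01]
52.435273214282766 [array([257.,  86.]), array([257., 328.])]
```

View pics/w2.png

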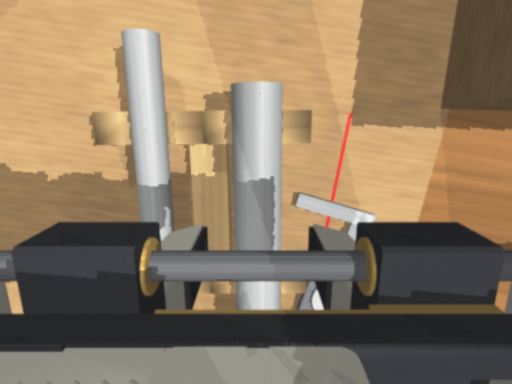

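The tube is centred between the fingers at column 257. I'm descending and closing.

```bash
python3 -m pendant '[0,0,0.8,0,0,0,-0.13,0,0,0.7,0,0,0,-0.13,0,0,0.35,0,0,0,-0.13,0,0,0.2,0,0,0,-0.13,0,0,0,0,0,0,-0.13]' && python3 -m pendant '[0,0,0,0,0,0,1,0,0,0,0,0,0,1,0,0,0,0,0,0,1,0,0,0,0,0,0,1,0,0,0,0,0,0,1,0,0,0,0,0,0,1]'
```

```text
time: 4.8
tool_pos: [477.5, 393.5, 23.8]
tcp_rot: [3.141, 0.0, -2.964]
contact_force: [-0.6, 0.2, -0.3]
grip_width: 51.7
finger_force: 0.0
time: 5.4
tool_pos: [477.3, 393.4, 23.7]
tcp_rot: [3.141, 0.0, -2.963]
contact_force: [0.4, 0.4, 0.5]
grip_width: 8.5
finger_force: 0.0
```

Run:
```python
from h import *
ims=[]
for c in("scene","side"):
    im=capture(c); axis(c,"tube_centre",39)
    r=[150,320,280,420] if c=="scene" else [90,220,110,270]
    ims.append(cv2.resize(im[r[0]:r[1],r[2]:r[3],::-1],(400,450)))
im=capture("wrist");axis("wrist","tube_centre",39)
cv2.imwrite("pics/m1.png",np.hstack(ims))
o=get_obs();print(o["grip_width"],o["finger_force"],o["time"])
```

```text
scene tube_centre 0.9 px [341. 284.] ctr [517.4 400.4] size [153.  38.] yaw 0.155
scene tube_centre 0.52 px [362. 199.] ctr [217.4 265.4] size [33. 85.] yaw -1.492
scene tube_centre 0.24 px [259. 297.] ctr [740.1 236. ] size [82. 57.] yaw 0.729
side tube_centre 0.93 px [186. 157.] ctr [485.4 393. ] size [217.  49.] yaw 0.184
side tube_centre 0.57 px [135. 202.] ctr [208.5 302.4] size [223.  39.] yaw 1.457
wrist tube_centre 0.59 px [255. 144.] ctr [459.7 389.8] size [140.  37.] yaw 0.183
wrist tube_centre 0.27 px [111. 125.] ctr [459. 311.] size [172.  28.] yaw 0.185
0.5544459786606698 0.0 5.7
```

View pics/m1.png

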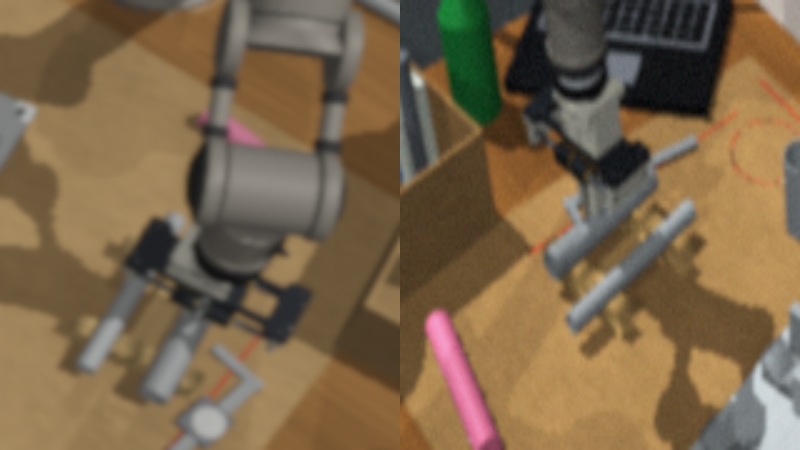

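Run:
```python
from h import *
im=capture("wrist"); cv2.imwrite("pics/w3.png",im[:,:,::-1])
o=get_obs();m=camera_model("wrist");R=Rn.from_euler('xyz',o["tcp_rot"])
for d in(0,-19,-66): print(d,[np.round(proj("wrist",o["tool_pos"]+R.apply([0,y,d]),m)) for y in(-18,0,18)])
print(o["grip_width"],o["finger_force"])
```

```text
0 [array([228., 219.]), array([256., 219.]), array([285., 219.])]
-19 [array([225., 229.]), array([256., 229.]), array([288., 229.])]
-66 [array([214., 267.]), array([256., 267.]), array([297., 267.])]
0.8299432396239327 0.0
```

View pics/w3.png

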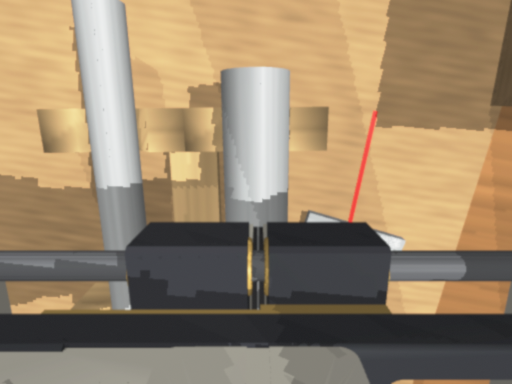

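The fingers closed on nothing. In the wrist view the shut fingers sit above the tube, which hasn't moved, so the tips seem to end short of the stated TCP. I'll feel for the tube's top with the shut fingers.

```bash
cat > chk.py <<'E'
import sys
from plant import get_obs
import numpy as np
o=get_obs(); f=np.linalg.norm(o["contact_force"]); print("z",round(o["tool_pos"][2],1),"F",np.round(o["contact_force"],1)); sys.exit(f>float(sys.argv[1]))
E
P="python3 -m pendant"; C="python3 chk.py 4"
$P '[0,0,0.13,0,0,0,1,0,0,0,0,0,0,1]' >/dev/null; $C && $P '[0,0,0.13,0,0,0,1,0,0,0,0,0,0,1]' >/dev/null && $C && $P '[0,0,0.13,0,0,0,1,0,0,0,0,0,0,1]' >/dev/null && $C && $P '[0,0,0.13,0,0,0,1,0,0,0,0,0,0,1]'>/dev/null && $C
```

```text
z 20.9 F [-1.2 -0.5  9.3]True
```

```bash
P="python3 -m pendant"; C="python3 chk.py 4"
$P '[0,0,-0.25,0,0,0,1,0,0,0,0,0,0,-0.13,0,0,0,0,0,0,-0.13,0,0,0,0,0,0,-0.13,0,0,0,0,0,0,-0.13,0,0,0,0,0,0,-0.13,0,0,0,0,0,0,-0.13]'; $C && $P '[0,0,0.25,0,0,0,-0.13,0,0,0,0,0,0,-0.13]' >/dev/null && $C && $P '[0,0,0.25,0,0,0,-0.13,0,0,0,0,0,0,-0.13]' >/dev/null && $C && $P '[0,0,0.25,0,0,0,-0.13,0,0,0,0,0,0,-0.13]'>/dev/null && $C && $P '[0,0,0.2,0,0,0,-0.13,0,0,0,0,0,0,-0.13]'>/dev/null && $C
```

```text
time: 6.65
tool_pos: [477.3, 393.3, 27.0]
tcp_rot: [-3.142, -0.0, -2.963]
contact_force: [0.4, -0.5, -0.0]
grip_width: 43.9
finger_force: 0.0
z 27.0 F [ 0.4 -0.5 -0. ]False
```

```bash
sed -i 's/sys.exit(\(.*\))$/sys.exit(int(\1))/' chk.py
P="python3 -m pendant"; C="python3 chk.py 4"
$P '[0,0,0.2,0,0,0,-0.13,0,0,0.05,0,0,0,-0.13]'; $C && $P '[0,0,0.25,0,0,0,-0.13,0,0,0,0,0,0,-0.13]' >/dev/null && $C && $P '[0,0,0.25,0,0,0,-0.13,0,0,0,0,0,0,-0.13]' >/dev/null && $C && $P '[0,0,0.25,0,0,0,-0.13,0,0,0,0,0,0,-0.13]'>/dev/null && $C && $P '[0,0,0.13,0,0,0,-0.13,0,0,0,0,0,0,-0.13]'>/dev/null && $C
```

```text
time: 6.85
tool_pos: [476.9, 393.1, 18.9]
tcp_rot: [-3.141, -0.001, -2.963]
contact_force: [-0.6, -0.1, 0.0]
grip_width: 51.5
finger_force: 0.0
z 18.9 F [-0.6 -0.1  0. ]
z 10.9 F [-0.7 -0.1  0.2]
z 3.6 F [ 0.1 -0.2 -0.6]
z -3.8 F [-0.7 -0.5  0.8]
z -7.1 F [ 0.  -0.6 -0.2]
```

```bash
python3 -m pendant '[0,0,0.05,0,0,0,1,0,0,0,0,0,0,1,0,0,0,0,0,0,1,0,0,0,0,0,0,1,0,0,0,0,0,0,1]'
```

```text
time: 8.15
tool_pos: [477.5, 392.6, -8.1]
tcp_rot: [-3.141, -0.0, -2.963]
contact_force: [1.7, -5.5, 0.1]
grip_width: 35.2
finger_force: 30.0
```

```bash
python3 -m pendant '[0,0,-0.3,0,0,0,1,0,0,-0.7,0,0,0,1,0,0,-0.9,0,0,0,1,0,0,-0.8,0,0,0,1,0,0,-0.4,0,0,0,1]'; python3 -m pendant '[0.08,-0.5,0,0,0,0,1,0.17,-1,0,0,0,0,1,0.17,-1,0,0,0,0,1,0.17,-1,0,0,0,0,1,0.17,-1,0,0,0,0,1,0.17,-1,0,0,0,0,1,0.17,-1,0,0,0,0,1,0.17,-1,0,0,0,0,1,0.17,-1,0,0,0,0,1,0.17,-1,0,0,0,0,1,0.17,-1,0,0,0,0,1,0.17,-0.8,0,0,0,0,1]'; python3 -m pendant '[0.1,-0.5,0,0,0,0,1,0,0,0,0,0,-0.6,1,0,0,0,0,0,-0.7,1,0,0,0,0,0,-0.41,1,0,0,0,0,0,0,1,0,0,0,0,0,0,1]'
python3 - <<'E'
from h import *
im=capture("wrist"); cv2.imwrite("pics/w4.png",im[:,:,::-1]); m=camera_model("wrist"); o=get_obs()
axis("wrist","tube_centre",o["tool_pos"][2]+47)
for t,z in(("stop_face",46),("end_stop",12),("v_blocks",12),("clamp_hinge",94)):
  for r in pinpoint("wrist",t)[:1]: print(t,round(r["score"],2),np.round(r["location"]),atz("wrist",r["location"],z,m).round(1))
for a in(12,52,150,180):
  for s in(-29,29): print(a,s,np.round(proj("wrist",[602.3-a*.956-s*.294,69.5-a*.294+s*.956,42],m)))
plan(480.3,32,85,-np.pi+.298)
E
```

```text
time: 8.65
tool_pos: [478.0, 394.6, 87.5]
tcp_rot: [3.139, 0.003, -2.963]
contact_force: [0.5, 0.2, -2.4]
grip_width: 35.3
finger_force: 30.0
time: 9.85
tool_pos: [478.4, 47.4, 83.7]
tcp_rot: [3.141, -0.002, -2.964]
contact_force: [0.2, 0.1, -2.4]
grip_width: 35.2
finger_force: 30.0
time: 10.45
tool_pos: [479.1, 34.0, 84.4]
tcp_rot: [3.141, -0.001, -2.845]
contact_force: [-0.2, -0.4, -3.4]
grip_width: 35.5
finger_force: 30.0
wrist tube_centre 0.68 px [159. 116.] ctr [455.8  -7.5] size [133. 121.] yaw 0.243
wrist tube_centre 0.65 px [257. 167.] ctr [452.6  26.4] size [121.  37.] yaw 0.308
12 -29 [220. 334.]
12 29 [289. 333.]
52 -29 [218. 291.]
52 29 [290. 291.]
150 -29 [214. 172.]
150 29 [293. 172.]
180 -29 [213. 131.]
180 29 [294. 131.]
now [479.5  34.2  84.8] [ 3.142  0.    -2.844] | tool shift [-0.   -0.08 -0.01] turn [ 0.    0.   -0.01]
```

View pics/w4.png

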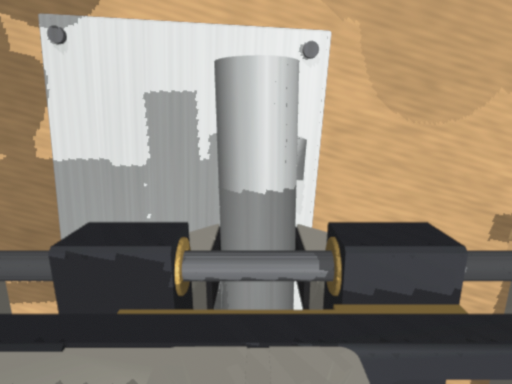

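Run:
```python
from h import *
from scipy.optimize import least_squares
M={c:camera_model(c) for c in("scene","side","wrist")}
s=2/3
obs=[("scene",361*s,253*s,-260,-175),("scene",438*s,288*s,-260,45),("scene",381*s,382*s,40,45),("scene",302*s,343*s,40,-175),
("side",317*s,351*s,-260,45),("side",398*s,403*s,-260,-175),("side",478*s,318*s,40,-175),("wrist",41,15,-260,-175),("wrist",330,31,-260,45)]
def L(p,x,y,z):
    c,n=np.cos(p[2]),np.sin(p[2]); return [p[0]+c*x-n*y,p[1]+n*x+c*y,z]
def fit(obs):
    f=lambda p:np.concatenate([np.array(proj(c,L(p,x,y,12),M[c]))-(u,v) for c,u,v,x,y in obs])
    r=least_squares(f,[602,69.5,.298]); return r.x,np.round(r.fun.reshape(-1,2),1).tolist()
print(fit(obs)); p,_=fit(obs[:7]);print(p); 
for q in obs:
    print(q[0],q[3:],np.round(atz(q[0],q[1:3],12,M[q[0]])[:2],1))
```

```text
(array([6.07577719e+02, 7.14726533e+01, 2.44041212e-01]), [[-0.2, -0.6], [0.4, -1.2], [0.8, 1.9], [-2.0, 0.9], [-0.9, -1.8], [-0.2, -1.5], [0.3, -2.9], [-3.2, -0.9], [2.5, 0.5]])
[6.05232127e+02 6.78135094e+01 2.39905904e-01]
scene (-260, -175) [ 399.2 -158.8]
scene (-260, 45) [349.4  54.4]
scene (40, 45) [632.1 118.2]
scene (40, -175) [681.7 -86. ]
side (-260, 45) [342.6  44.4]
side (-260, -175) [ 394.6 -165.7]
side (40, -175) [678.6 -97.6]
wrist (-260, -175) [ 397.5 -158.8]
wrist (-260, 45) [344.7  50.4]
```

Plate corners give a fixture yaw of about 0.242. The earlier 0.298 came from noisier points. I'm correcting and descending with force checks.

```bash
P="python3 -m pendant"; C="python3 chk.py 7"
$P '[-0.03,0.15,0,0,0,0,1,0,0,0,0,0,0.4,1,0,0,0.3,0,0,0.4,1,0,0,0.7,0,0,0,1,0,0,0.7,0,0,0,1,0,0,0.3,0,0,0,1,0,0,0.1,0,0,0,1,0,0,0,0,0,0,1]'; $C
python3 - <<'E'
from h import *
plan(479.1,38.9,-1,-np.pi+.242)
E
$P '[0,0,0.1,0,0,0,1,0,0,0,0,0,0,1]'>/dev/null; $C && $P '[0,0,0.1,0,0,0,1,0,0,0,0,0,0,1]'>/dev/null && $C && $P '[0,0,0.1,0,0,0,1,0,0,0,0,0,0,1]'>/dev/null && $C && $P '[0,0,0.07,0,0,0,1,0,0,0,0,0,0,1]'>/dev/null && $C && $P '[0,0,0.07,0,0,0,1,0,0,0,0,0,0,1]'>/dev/null && $C
```

```text
time: 11.55
tool_pos: [479.1, 38.6, 21.7]
tcp_rot: [3.141, -0.0, -2.9]
contact_force: [0.6, -0.2, -3.3]
grip_width: 35.1
finger_force: 30.0
z 21.7 F [ 0.6 -0.2 -3.3]
now [479.1  38.6  21.7] [ 3.141 -0.    -2.9  ] | tool shift [-0.    0.01  0.76] turn [ 0.   -0.   -0.01]
z 19.2 F [-0.2 -0.2 -3. ]
z 15.8 F [-0.4 -0.5 -3.6]
z 12.5 F [-0.2  0.6 -3.7]
z 10.5 F [ 0.4  0.6 -3.2]
z 8.4 F [-1.2 -0.7 -3.5]
```

```bash
P="python3 -m pendant"; C="python3 chk.py 7"
$P '[0,0,0.07,0,0,0,1,0,0,0,0,0,0,1]'>/dev/null; $C && $P '[0,0,0.07,0,0,0,1,0,0,0,0,0,0,1]'>/dev/null && $C && $P '[0,0,0.05,0,0,0,1,0,0,0,0,0,0,1]'>/dev/null && $C && $P '[0,0,0.05,0,0,0,1,0,0,0,0,0,0,1]'>/dev/null && $C && $P '[0,0,0.04,0,0,0,1,0,0,0,0,0,0,1]'>/dev/null && $C
python3 -c "
from plant import *
o=get_obs();print(o['moment'],o['tool_pos'])"
```

```text
z 6.3 F [-0.7 -0.3 -3.3]
z 4.2 F [-0.1  0.6 -2.9]
z 2.8 F [ 0.  -0.1 -3.8]
z 1.3 F [-0.1  0.2 -3.4]
z 0.1 F [ 0.4  0.2 -3.1]
[ 0.05406127  0.07876168 -0.00770172] [4.79049717e+02 3.86095843e+01 1.31793220e-01]
```

```bash
P="python3 -m pendant"; C="python3 chk.py 6"
S(){ $P '[0,0,0.04,0,0,0,1,0,0,0,0,0,0,1]'>/dev/null; $C; }
$P '[0,0,0.04,0,0,0,1,0,0,0,0,0,0,1]'>/dev/null; $C && $P '[0,0,0.04,0,0,0,1,0,0,0,0,0,0,1]'>/dev/null && $C && $P '[0,0,0.04,0,0,0,1,0,0,0,0,0,0,1]'>/dev/null && $C && $P '[0,0,0.04,0,0,0,1,0,0,0,0,0,0,1]'>/dev/null && $C
python3 -c "
from plant import *
o=get_obs();print(o['moment'],o['tool_pos'])"
```

```text
z -0.9 F [-0.  -0.5 -2.5]
z -1.5 F [-1.2 -1.7  4.4]
z -1.7 F [-4.1 -3.4 15. ]
[-0.48341767  0.73102166 -0.18027785] [479.72353891  38.08810662  -1.70971617]
```

Contact came at z = -1.2, which matches a fully seated tube (axis at 46 mm). I'm easing the down force and sliding toward the stop.

```bash
cat > chx.py <<'E'
import sys
from plant import get_obs
import numpy as np
o=get_obs(); F=np.array(o["contact_force"]); u=np.array([.971,.24,0]); l=np.array([-.24,.971,0])
print("s",round(float((np.array(o["tool_pos"])-[603,69.5,0])@u),1),"lat",round(float((np.array(o["tool_pos"])-[603,69.5,0])@l),1),"z",round(o["tool_pos"][2],1),"ax",round(float(F@u),1),"lat",round(float(F@l),1),"Fz",round(F[2],1)); sys.exit(int(-(F@u)>float(sys.argv[1])))
E
P="python3 -m pendant"; C="python3 chx.py 6"
$P '[0,0,-0.04,0,0,0,1,0,0,0,0,0,0,1]'>/dev/null; $C && $P '[-0.05,0,0,0,0,0,1,0,0,0,0,0,0,1]'>/dev/null && $C && $P '[-0.05,0,0,0,0,0,1,0,0,0,0,0,0,1]'>/dev/null && $C && $P '[-0.05,0,0,0,0,0,1,0,0,0,0,0,0,1]'>/dev/null && $C && $P '[-0.05,0,0,0,0,0,1,0,0,0,0,0,0,1]'>/dev/null && $C
```

```text
s -127.2 lat -0.8 z -1.5 ax -2.4 lat -3.2 Fz 6.2
s -127.3 lat -0.8 z -1.6 ax -7.8 lat -5.1 Fz 10.2
```

```bash
P="python3 -m pendant"; C="python3 chx.py 7"
$P '[0,0,-0.04,0,0,0,1,0,0,0,0,0,0,1]'>/dev/null; $C;  $P '[0,0.01,-0.02,0,0,0,1,0,0,0,0,0,0,1]'>/dev/null; $C && $P '[-0.04,0,0,0,0,0,1,0,0,0,0,0,0,1]'>/dev/null && $C && $P '[-0.04,0,0,0,0,0,1,0,0,0,0,0,0,1]'>/dev/null && $C && $P '[-0.04,0,0,0,0,0,1,0,0,0,0,0,0,1]'>/dev/null && $C
```

```text
s -126.5 lat -0.3 z -1.1 ax -2.2 lat -3.7 Fz 2.7
s -126.2 lat 0.1 z -0.6 ax -1.8 lat -2.4 Fz -1.0
s -125.0 lat 0.1 z -0.5 ax -2.4 lat -3.1 Fz -1.4
s -123.6 lat 0.2 z -0.5 ax 0.2 lat -1.1 Fz -2.9
s -122.3 lat 0.2 z -0.4 ax -0.8 lat -0.6 Fz -2.9
```

```bash
P="python3 -m pendant"; C="python3 chx.py 5"
$P '[-0.05,0,0,0,0,0,1,0,0,0,0,0,0,1]'>/dev/null; $C && $P '[-0.04,0,0,0,0,0,1,0,0,0,0,0,0,1]'>/dev/null && $C && $P '[-0.03,0,0,0,0,0,1,0,0,0,0,0,0,1]'>/dev/null && $C && $P '[-0.02,0,0,0,0,0,1,0,0,0,0,0,0,1]'>/dev/null && $C && $P '[-0.02,0,0,0,0,0,1,0,0,0,0,0,0,1]'>/dev/null && $C && $P '[-0.02,0,0,0,0,0,1,0,0,0,0,0,0,1]'>/dev/null && $C && $P '[-0.02,0,0,0,0,0,1,0,0,0,0,0,0,1]'>/dev/null && $C && $P '[-0.02,0,0,0,0,0,1,0,0,0,0,0,0,1]'>/dev/null && $C && $P '[-0.02,0,0,0,0,0,1,0,0,0,0,0,0,1]'>/dev/null && $C && $P '[-0.02,0,0,0,0,0,1,0,0,0,0,0,0,1]'>/dev/null && $C
```

```text
s -120.8 lat 0.1 z -0.4 ax -0.2 lat -1.0 Fz -2.2
s -119.7 lat 0.1 z -0.4 ax 0.5 lat 0.3 Fz -2.0
s -118.9 lat 0.1 z -0.4 ax -0.4 lat -0.3 Fz -1.9
s -118.4 lat 0.0 z -0.4 ax -0.5 lat -0.1 Fz -2.7
s -117.8 lat 0.0 z -0.4 ax -0.1 lat -0.3 Fz -3.4
s -117.1 lat 0.0 z -0.4 ax -0.6 lat -0.6 Fz -3.3
s -116.5 lat 0.0 z -0.4 ax -0.7 lat -0.8 Fz -2.1
s -116.0 lat 0.0 z -0.4 ax -0.1 lat -1.0 Fz -2.4
s -115.4 lat 0.0 z -0.4 ax -1.1 lat 0.3 Fz -1.6
s -114.7 lat 0.1 z -0.4 ax -0.5 lat -1.0 Fz -3.0
```

```bash
P="python3 -m pendant"; C="python3 chx.py 5"
$P '[-0.02,0,0,0,0,0,1,0,0,0,0,0,0,1]'>/dev/null; $C && $P '[-0.02,0,0,0,0,0,1,0,0,0,0,0,0,1]'>/dev/null && $C && $P '[-0.02,0,0,0,0,0,1,0,0,0,0,0,0,1]'>/dev/null && $C && $P '[-0.02,0,0,0,0,0,1,0,0,0,0,0,0,1]'>/dev/null && $C && $P '[-0.02,0,0,0,0,0,1,0,0,0,0,0,0,1]'>/dev/null && $C && $P '[-0.02,0,0,0,0,0,1,0,0,0,0,0,0,1]'>/dev/null && $C && $P '[-0.02,0,0,0,0,0,1,0,0,0,0,0,0,1]'>/dev/null && $C && $P '[-0.02,0,0,0,0,0,1,0,0,0,0,0,0,1]'>/dev/null && $C && $P '[-0.02,0,0,0,0,0,1,0,0,0,0,0,0,1]'>/dev/null && $C && $P '[-0.02,0,0,0,0,0,1,0,0,0,0,0,0,1]'>/dev/null && $C; python3 -c "from plant import *;print(get_obs()['time'])"
```

```text
s -114.1 lat 0.0 z -0.4 ax 0.5 lat -0.7 Fz -2.8
s -113.5 lat 0.0 z -0.4 ax -0.8 lat -1.3 Fz -2.3
s -113.0 lat 0.0 z -0.4 ax -0.5 lat -0.2 Fz -2.6
s -112.4 lat 0.0 z -0.4 ax -0.4 lat -0.4 Fz -1.5
s -111.8 lat 0.0 z -0.4 ax -0.9 lat 0.1 Fz -2.8
s -111.5 lat 0.1 z -0.5 ax -1.8 lat -1.4 Fz -2.3
s -111.5 lat 0.1 z -0.5 ax -4.5 lat -2.1 Fz -1.1
s -111.6 lat 0.2 z -0.6 ax -7.2 lat -1.4 Fz 0.4
19.15
```

```bash
P="python3 -m pendant"; C="python3 chx.py 11"
$P '[-0.02,0,0,0,0,0,1,0,0,0,0,0,0,1]'>/dev/null; $C && $P '[0,0,0.02,0,0,0,1,0,0,0,0,0,0,1]'>/dev/null && $C &&  $P '[0,0,0.01,0,0,0,1,0,0,0,0,0,0,1]'>/dev/null ; $C; $P '[0,0,0,0,0,0,0.1,0,0,0,0,0,0,0.1,0,0,0,0,0,0,0.1]'; $C
```

```text
s -111.6 lat 0.2 z -0.6 ax -9.6 lat -2.2 Fz 1.5
s -111.5 lat 0.1 z -0.7 ax -10.3 lat -2.4 Fz 7.1
s -111.5 lat 0.0 z -0.8 ax -11.4 lat -3.2 Fz 9.9
time: 20.05
tool_pos: [497.7, 43.4, -1.0]
tcp_rot: [-3.141, 0.002, -2.9]
contact_force: [0.2, 0.1, 0.7]
grip_width: 41.4
finger_force: 0.0
s -108.5 lat -0.1 z -1.0 ax 0.2 lat 0.0 Fz 0.7
```

The tube is butted: about 10 N on the stop at s = -111.5, and it's now released. I'm retreating straight up, then checking the tube and the handle.

```bash
python3 -m pendant '[0,0,-0.2,0,0,0,0,0,0,-0.5,0,0,0,0,0,0,-1,0,0,0,0,0,0,-1,0,0,0,0,0,0,-1,0,0,0,1,0,0,-1,0,0,0,1,0,0,-1,0,0,0,1,0,0,-0.6,0,0,0,1,0,0,-0.3,0,0,0,1]'
python3 - <<'E'
from h import *
np.set_printoptions(precision=1,suppress=True)
a=capture("scene");b=capture("side")
cv2.imwrite("pics/m2.png",np.hstack([cv2.resize(a[130:290,190:340,::-1],(400,427)),cv2.resize(b[120:280,200:350,::-1],(400,427))]))
u=np.array([.971,.24,0]);l=np.array([-.24,.971,0]);S=np.array([603,69.5,46])
for t in("handle_grip","pad","clamp_hinge","stop_face","tube_centre"):
    A=pinpoint("scene",t)[:3];B=pinpoint("side",t)[:3]
    for p in A[:2]:
        for q in B[:2]:
            X,g=tri("scene",p["location"],"side",q["location"])
            if g<15: print(t,round(p["score"],2),round(q["score"],2),X,"gap",round(g,1),"local",np.round([(X-S)@u,(X-S)@l,X[2]-46],1))
print("time",get_obs()["time"],"grip",get_obs()["grip_width"])
for e in(1.48,1.3,1.1,.9,.7,.5,.33,.2,.12,.04):
    r=133-6*(1.48-e)/1.44
    print(e,round(-98-r*np.cos(e)+9*np.sin(e)+19,1),round(94+r*np.sin(e)+9*np.cos(e)-35.5,1))
E
python3 chx.py 99
```

```text
time: 20.95
tool_pos: [497.7, 43.3, 199.0]
tcp_rot: [-3.141, 0.004, -2.9]
contact_force: [-1.3, 0.6, 0.8]
grip_width: 10.7
finger_force: 0.0
handle_grip 0.46 0.8 [595.6 -42.9 190.2] gap 8.1 local [ -34.2 -107.4  144.2]
pad 0.52 0.42 [580.7  23.9 138.9] gap 0.5 local [-32.6 -38.9  92.9]
clamp_hinge 0.67 0.95 [595.9 -34.5  95.9] gap 4.3 local [-31.8 -99.3  49.9]
stop_face 0.6 0.63 [609.3  82.1  47.5] gap 10.9 local [ 9.1 10.7  1.5]
tube_centre 0.79 0.7 [511.1  40.4  28.1] gap 3.9 local [-96.2  -6.2 -17.9]
time 21.55 grip 0.5884994808049039
1.48 -82.1 191.8
1.3 -105.7 188.3
1.1 -130.6 179.7
0.9 -153.1 166.4
0.7 -172.4 149.0
0.5 -187.8 128.2
0.33 -197.4 108.6
0.2 -202.3 92.7
0.12 -204.3 82.7
0.04 -205.5 72.6
s -109.6 lat 0.1 z 196.4 ax -0.4 lat 0.9 Fz -0.1
```

View pics/m2.png

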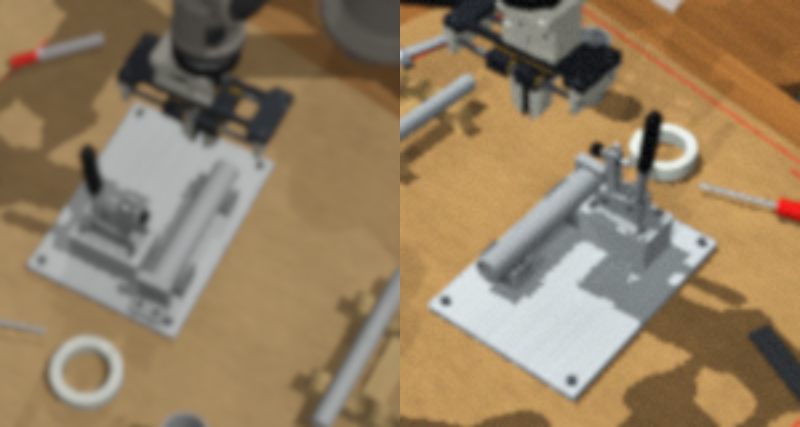

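The tube lies seated in both V-blocks against the stop, and the handle stands where the model says (hinge local -32, -99). I'm moving next to the handle on the tube side with the fingers shut.

```bash
P="python3 -m pendant"
$P '[-0.4,-0.3,0,0,0,0,1,-0.65,-0.5,0,0,0,0,1,-0.65,-0.5,0,0,0,0,1,-0.6,-0.5,0,0,0,0,1,-0.29,-0.2,0.15,0,0,0,1,0,0,0,0,0,0,1]' ; python3 chx.py 99
$P '[0,-0.2,0,0,0,0,1,0,-0.2,0,0,0,0,1,0,-0.2,0,0,0,0,1,0,-0.15,0,0,0,0,1]'>/dev/null; python3 chk.py 20 && $P '[0,-0.25,0.03,0,0,0,1,0,-0.25,0.04,0,0,0,1,0,-0.26,0.05,0,0,0,1]'>/dev/null; python3 chx.py 99
```

```text
time: 22.15
tool_pos: [586.6, 3.3, 190.8]
tcp_rot: [3.141, -0.002, -2.901]
contact_force: [-0.4, -0.1, -0.9]
grip_width: 0.4
finger_force: 0.0
s -31.8 lat -60.4 z 190.8 ax -0.5 lat -0.0 Fz -0.9
z 192.6 F [ 0.4 -0.2  0.6]
s -31.6 lat -106.1 z 189.1 ax 0.1 lat 1.0 Fz 2.6
```

```bash
P="python3 -m pendant"
$P '[0,-0.42,0.14,0,0,0,1,0,-0.41,0.15,0,0,0,1]'>/dev/null; python3 chk.py 15 && $P '[0,-0.38,0.22,0,0,0,1,0,-0.37,0.22,0,0,0,1]'>/dev/null && python3 chk.py 15 && $P '[0,-0.32,0.29,0,0,0,1,0,-0.32,0.29,0,0,0,1]'>/dev/null; python3 chx.py 99
python3 - <<'E'
from h import *
a=capture("scene");b=capture("side")
for t in("handle_grip",):
    A=pinpoint("scene",t)[:3];B=pinpoint("side",t)[:3]
    for p in A[:2]:
        for q in B[:2]:
            X,g=tri("scene",p["location"],"side",q["location"]); d=X-[603,69.5,46]
            print(round(p["score"],2),round(q["score"],2),"gap",round(g,1),"local",np.round([d@[.971,.24,0],d@[-.24,.971,0],d[2]],1))
E
```

```text
z 179.3 F [0.3 0.2 1.3]
z 165.6 F [-0.6 -0.6  0.7]
s -32.1 lat -172.8 z 148.2 ax 0.4 lat -0.1 Fz 0.2
0.63 0.66 gap 5.2 local [ -26.2 -169.1  120.6]
0.63 0.6 gap 164.3 local [-163.1 -375.1 -205.9]
```

The handle is following, at an elevation of about 0.8. I'm going on down, more slowly toward the end.

```bash
P="python3 -m pendant"; C="python3 chk.py 25"
$P '[0,-0.26,0.35,0,0,0,1,0,-0.25,0.34,0,0,0,1]'>/dev/null; $C && $P '[0,-0.16,0.33,0,0,0,1,0,-0.16,0.32,0,0,0,1,0,0,0,0,0,0,1]'>/dev/null && $C && $P '[0,-0.05,0.18,0,0,0,1,0,-0.05,0.18,0,0,0,1,0,0,0,0,0,0,1]'>/dev/null && $C && $P '[0,-0.04,0.12,0,0,0,1,0,-0.02,0.1,0,0,0,1,0,0,0,0,0,0,1]'>/dev/null && $C && $P '[0,-0.02,0.1,0,0,0,1,0,-0.02,0.1,0,0,0,1,0,0,0,0,0,0,1]'>/dev/null && $C; python3 chx.py 99
```

```text
z 128.4 F [ 0.5  0.1 -0.2]
z 106.9 F [-0.2  0.7 -0.6]
z 98.7 F [ 0.3 -1.4  4.1]
z 93.3 F [-1.4 -2.2  6.9]
z 87.7 F [-1.7 -3.6  8.3]
s -31.4 lat -204.4 z 87.7 ax -2.5 lat -3.1 Fz 8.3
```

```bash
P="python3 -m pendant"; C="python3 chk.py 16"
$P '[0,0,0.1,0,0,0,1,0,0,0,0,0,0,1]'>/dev/null; $C && $P '[0,0,0.1,0,0,0,1,0,0,0,0,0,0,1]'>/dev/null && $C && $P '[0,0,0.08,0,0,0,1,0,0,0,0,0,0,1]'>/dev/null && $C && $P '[0,0,0.06,0,0,0,1,0,0,0,0,0,0,1]'>/dev/null && $C && $P '[0,0,0.05,0,0,0,1,0,0,0,0,0,0,1]'>/dev/null && $C && $P '[0,0,0.05,0,0,0,1,0,0,0,0,0,0,1]'>/dev/null && $C && $P '[0,0,0.05,0,0,0,1,0,0,0,0,0,0,1]'>/dev/null && $C && $P '[0,0,0.03,0,0,0,1,0,0,0,0,0,0,1]'>/dev/null && $C ; python3 chx.py 99; python3 -c "from plant import *;print(get_obs()['time'])"
```

```text
z 84.9 F [-0.5 -3.2  7.5]
z 81.6 F [ 0.3 -4.   6.9]
z 78.9 F [ 0.4 -3.6  5. ]
z 76.5 F [ 2.  -2.2  3.3]
z 73.6 F [-0.1 -0.7  0.3]
z 71.6 F [ 0.1 -0.5 -0.4]
z 70.8 F [-0.2 -0.   0.1]
z 70.7 F [-2.3  1.1  5.3]
s -31.9 lat -202.6 z 70.7 ax -1.9 lat 1.7 Fz 5.3
26.65
```

The force peaked at 8 N, fell to zero past dead centre, and a firm contact came back at z = 70.7. One more light press to confirm, then retreat and check.

```bash
P="python3 -m pendant"
$P '[0,0,0.03,0,0,0,1,0,0,0,0,0,0,1]'>/dev/null; python3 chx.py 99
$P '[0,0,-0.15,0,0,0,1,0,0,-0.4,0,0,0,1,0,0,-0.8,0,0,0,1,0,0,-1,0,0,0,1,0,0,-1,0,0,0,1,0,0,-1,0,0,0,1,0,0,-0.5,0,0,0,1,0,0,0,0,0,0,1]'
python3 - <<'E'
from h import *
np.set_printoptions(precision=1,suppress=True)
a=capture("scene");b=capture("side")
cv2.imwrite("pics/m3.png",np.hstack([cv2.resize(a[130:290,190:340,::-1],(400,427)),cv2.resize(b[120:280,200:350,::-1],(400,427))]))
for t in("handle_grip","pad"):
    p=pinpoint("scene",t)[0];q=pinpoint("side",t)[0]
    X,g=tri("scene",p["location"],"side",q["location"]); d=X-[603,69.5,46]
    print(t,round(p["score"],2),round(q["score"],2),"gap",round(g,1),"local",np.round([d@[.971,.24,0],d@[-.24,.971,0],d[2]],1))
E
```

```text
s -31.8 lat -202.7 z 70.6 ax -3.6 lat 2.5 Fz 9.1
time: 27.65
tool_pos: [622.0, -135.5, 218.1]
tcp_rot: [-3.138, 0.005, -2.9]
contact_force: [0.6, -0.2, -0.6]
grip_width: 0.5
finger_force: 0.0
handle_grip 0.65 0.58 gap 1.3 local [ -23.6 -205.8   41.2]
pad 0.48 0.56 gap 0.8 local [-31.5  -3.8  20.5]
```

View pics/m3.png

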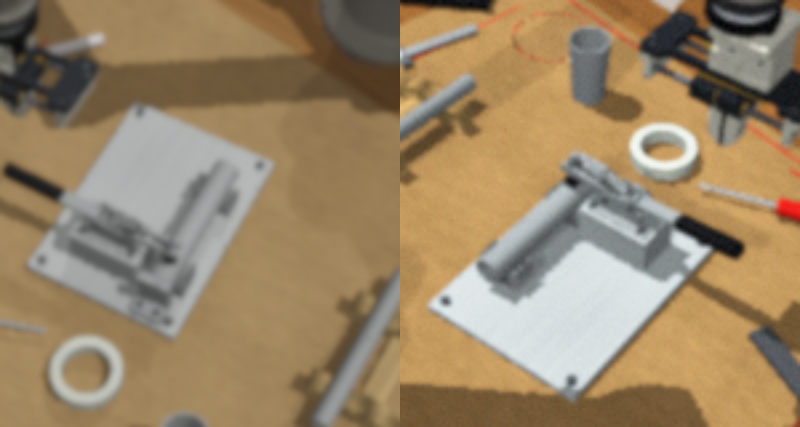

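The handle lies level, the pad sits on the tube, and the robot is clear of everything.

```bash
python3 -c "from plant import *;print(close_job())"
```

```text
the job is handed in; nothing more can be done
None
```

The thick tube lies in both V-blocks, butted against the end stop at about 11 N, and the toggle clamp is locked past dead centre (peak handle force about 10 N); I handed the job in after about 28 s of robot time, and no verdict came back.

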